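# Load the reagent bottle carrier

## Robot

A 7-joint arm with a two-finger parallel gripper is mounted at the origin on a cart in front of the work surface, level with it; the furniture and walls round the work are solid. World frame = base frame: x ahead of the robot, y to its left, z up, the work surface at z = 0. Lengths are in m, angles in rad, forces in N, time in s.
With the tool pointing down it reaches from about 0.4 to 0.9 m from the base axis. Payload 5.5 kg.
Tool frame: the origin (TCP) lies midway between the tips of the shut fingers; the grasp point (between the pads) lies 19 mm behind it (bot.hold_point_z is the z of the grasp point in the tool frame, in m); z points along the fingers, y is the line along which they close (so a half turn about z gives the same grasp; the last joint's range is limited). The gripper opens to 92 mm and grips with 3 to 60 N. Pads are 19 mm wide; open, the fingers measure 130 mm over their backs; the gripper's body (75 mm by 190 mm) begins 47 mm behind the grasp point.
Start: joints at [-0.931, 0.501, -0.427, 1.55, 0.221, 1.138, -0.21], TCP at [0.239, 0.604, 0.227] pointing down, gripper open.
Joint ranges: [-2.88, 2.88], [-0.31, 2.03], [-1.54, 1.56], [0.2, 2.42], [-1.41, 4.55], [0.19, 2.02], [-2.57, 2.57]. Speed limits (rad/s): [2.57, 2.57, 3.14, 3.14, 3.14, 3.14, 3.14].

## Interface

Orientations are given as [roll, pitch, yaw] about the fixed x, y, z axes, in that order (R = Rz(yaw) Ry(pitch) Rx(roll)).
In Python, from cell import bot gives the robot as it stands.
- The arm moves only by the tool drive_tool, never from a script. Its argument "moves" is a list of rows, each an object of numbers: "dx", "dy", "dz": the shift along the tool's x, y, z in mm; "ax", "ay", "az": the turn, a rotation vector about the tool's x, y, z in rad; "gripper": the finger opening in mm, from 0 to 91.8. In form: [{"dx": .., "dy": .., "dz": .., "ax": .., "ay": .., "az": .., "gripper": ..}, ...]. A call has 1 to 10 rows; each row shifts and turns the commanded pose from where the row before left it, along the tool's axes as they then stand; what a row does not reach is not made up. A row lasts 1/8 s, in which the tool goes at most 62.5 mm and 10.7 degrees, less where a joint would pass 70% of its speed; a pose out of reach is approached as far as the arm can. A call is refused whole if a number of a shift passes 62.5 or a number of a turn 0.188, either way. A call with a gripper value outside its range is refused whole. The fingers move at their own pace and stop on an object; "squeeze" is the grip in N (left out, the last holds). Time passes only in rows, so rows that do not move let the fingers close. It gives the time, the measured TCP pose, the force, the opening and the grip force at its end, in the units of the state.
- bot.get_state(): the state, without advancing time (a new reading comes with each control period).
- bot.snapshot(name): name is "side" or "top"; returns the picture (420x560x3 uint8, red, green, blue); there is no depth.
- bot.get_calibration(name): a dict with "fx", "fy", "cx", "cy" (pixels), "R" (3x3) and "t" (3): a world point X has camera coordinates R X + t. Camera axes: x right, y down, z forward; pixel columns grow to the right and rows downward; lengths in m; the calibration is good to about 2 mm. A picture is of the moment at which its call begins. get_calibration takes no time and is no camera call.
- bot.hand_in(): hands the job in; it is judged then, once.
The state is a dict: "time_s": time; "joint_positions": joint angles; "joint_velocities": joint speeds; "joint_torque": joint torques, N m; "position": TCP position; "ee_rot": TCP orientation; "force": force on the tool from outside, world axes, zero at the start; "wrist_torque": the same for the moment, N m; "grip_width": finger opening in m; "finger_force": force on a finger pad.
Only numpy, scipy, OpenCV 4.12 (cv2) and the standard library are available. Lean on these libraries where they do the work, as an engineer would, in place of code of your own. Each camera call takes 0.05 s, during which the arm holds its last target. There are 200 camera calls.

## Task

Load the bottle carrier for the solvent cabinet: stand the four narrow-necked amber bottles in its ring openings, each upright and right down in the opening made for its size (the two small ones may take either small opening). It is glass, so set each bottle down gently and never drop it or knock it over; the white bottle and the clear blue-capped bottle do not belong and stay where they stand.

Things in the scene. Friction and masses are not known exactly. Their poses are not given: they have to be found in the camera images.
- amber_small_1_mid (a point): Small brown (amber) glass reagent bottle with a narrow neck and screw cap, 50 mm across the body, 101 mm tall; its cap is 28 mm across and takes up the top 18 mm, with sloping shoulders below it. Stands upright, loose, 0.13 to 0.23 kg. Point: on its axis, half-way up (50.5 mm above its underside); z points up, yaw means nothing. One of two identical small bottles
- amber_small_2_mid (a point): Small brown (amber) glass reagent bottle with a narrow neck and screw cap, 50 mm across the body, 101 mm tall; its cap is 28 mm across and takes up the top 18 mm, with sloping shoulders below it. Stands upright, loose, 0.13 to 0.23 kg. Point: on its axis, half-way up (50.5 mm above its underside); z points up, yaw means nothing. The other small bottle
- amber_medium_mid (a point): Medium brown (amber) glass reagent bottle with a narrow neck and screw cap, 62 mm across the body, 121 mm tall; its cap is 32 mm across and takes up the top 20 mm, with sloping shoulders below it. Stands upright, loose, 0.23 to 0.43 kg. Point: on its axis, half-way up (60.5 mm above its underside); z points up, yaw means nothing
- amber_large_mid (a point): Large brown (amber) glass reagent bottle with a narrow neck and screw cap, 76 mm across the body, 152 mm tall; its cap is 40 mm across and takes up the top 24 mm, with sloping shoulders below it. Stands upright, loose, 0.43 to 0.81 kg. Point: on its axis, half-way up (76 mm above its underside); z points up, yaw means nothing
- ring_small_1_floor (a point): Small opening of the grey bottle carrier: white ring, 58 mm clear width, for the 50 mm bottle; the four rings are fixed in a square, centres 96 mm apart, in a low tray. Ring height 38 mm above its floor, top 10 mm flares 5 mm wider all round. Point: centre of the dark floor on which the bottle will stand, 10 mm above the bench; z up. Either small bottle may stand in it
- ring_small_2_floor (a point): Small opening of the grey bottle carrier: white ring, 58 mm clear width, for the 50 mm bottle; the four rings are fixed in a square, centres 96 mm apart, in a low tray. Ring height 38 mm above its floor, top 10 mm flares 5 mm wider all round. Point: centre of the dark floor on which the bottle will stand, 10 mm above the bench; z up. The other small opening
- ring_medium_floor (a point): Medium opening of the grey bottle carrier: white ring, 70 mm clear width, for the 62 mm bottle; the four rings are fixed in a square, centres 96 mm apart, in a low tray. Ring height 38 mm above its floor, top 10 mm flares 5 mm wider all round. Point: centre of the dark floor on which the bottle will stand, 10 mm above the bench; z up
- ring_large_floor (a point): Large opening of the grey bottle carrier: white ring, 84 mm clear width, for the 76 mm bottle; the four rings are fixed in a square, centres 96 mm apart, in a low tray. Ring height 38 mm above its floor, top 10 mm flares 5 mm wider all round. Point: centre of the dark floor on which the bottle will stand, 10 mm above the bench; z up
- white_bottle_mid (a point): White plastic bottle with a wide mouth and white cap nearly as wide as its body, 50 mm across, 95 mm tall, loose. It does not belong in the carrier. Point: on its axis, half-way up (47.5 mm)
- clear_bottle_mid (a point): Clear bottle with white contents and a wide blue cap, 68 mm across, 132 mm tall, loose. It does not belong in the carrier. Point: on its axis, half-way up (66 mm). Other things, not listed, are bystanders: mind the ring stand behind, whose ring hangs 0.3 m up at x 0.60 to 0.69, y 0.12 to 0.22
There are look-alikes about, which are no part of the job. What is shaped like the part that bears amber_small_1_mid but purple is not meant. What is shaped like the part that bears clear_bottle_mid but turquoise is not meant.

How it is judged:
At the end, for the whole second after the job is handed in: Each amber bottle stands in an opening of its own size, one to each: within 12 mm of its centre, underside within 6 mm of its floor, upright within 0.15 rad, at rest. The white and the clear bottle are upright and within 30 mm of where they stood ((((horizontal distance between amber_small_1_mid and ring_small_1_floor below 0.012 m and z of amber_small_1_mid in the frame of ring_small_1_floor below 0.0565 m) and (horizontal distance between amber_small_2_mid and ring_small_2_floor below 0.012 m and z of amber_small_2_mid in the frame of ring_small_2_floor below 0.0565 m)) or ((horizontal distance between amber_small_1_mid and ring_small_2_floor below 0.012 m and z of amber_small_1_mid in the frame of ring_small_2_floor below 0.0565 m) and (horizontal distance between amber_small_2_mid and ring_small_1_floor below 0.012 m and z of amber_small_2_mid in the frame of ring_small_1_floor below 0.0565 m))) and horizontal distance between amber_medium_mid and ring_medium_floor below 0.012 m and z of amber_medium_mid in the frame of ring_medium_floor below 0.0665 m and horizontal distance between amber_large_mid and ring_large_floor below 0.012 m and z of amber_large_mid in the frame of ring_large_floor below 0.082 m and angle between each of amber_small_1_mid, amber_small_2_mid, amber_medium_mid, amber_large_mid, white_bottle_mid, clear_bottle_mid's own z axis and vertical below 0.15 rad and linear speed of each of amber_small_1, amber_small_2, amber_medium, amber_large below 0.02 m/s and distance of each of white_bottle_mid, clear_bottle_mid from where it was at the start of the episode below 0.03 m); the robot touches nothing.
It fails at once if an amber glass bottle is tipped over (angle between any of amber_small_1_mid, amber_small_2_mid, amber_medium_mid, amber_large_mid's own z axis and vertical above 0.8 rad).
It fails at once if an amber glass bottle is dropped or flung: it moves at over 0.55 m/s (a fall of 15 mm) while the fingers do not hold it ((linear speed of amber_small_1 above 0.55 m/s and contact force between the fingers and amber_small_1 below 0.3 N) or (linear speed of amber_small_2 above 0.55 m/s and contact force between the fingers and amber_small_2 below 0.3 N) or (linear speed of amber_medium above 0.55 m/s and contact force between the fingers and amber_medium below 0.3 N) or (linear speed of amber_large above 0.55 m/s and contact force between the fingers and amber_large below 0.3 N)).
It fails at once if the white or the clear bottle is shifted more than 30 mm or tipped over (distance of any of white_bottle_mid, clear_bottle_mid from where it was at the start of the episode above 0.03 m).
It also fails if it takes over 115 s, if anything falls off the work surface, if the arm or the gripper's body presses on something with over 40 N, if the wrist force passes 120 N, or if a joint passes its speed limit or range.

## Working session

There is one attempt and no reset: what is moved stays moved. The work goes in short steps, Python scripts to look and compute and a tool call to move; the robot and the scene stay as the last step left them, time stands still between calls to the robot, and variables do not carry over. Pictures are saved under pics/ and viewed, at most 14 in all, crops included, and the job is handed in when it is done.

Besides the shell and the picture viewer there is one more tool, called after ">>>" as name([rows], argument=value, ...), one row to a line, values as JSON. drive_tool: Moves the arm, as the interface text tells. Its arguments: {"type":"object","properties":{"moves":{"type":"array"},"squeeze":{"type":"number"}},"required":["moves"]}

```bash
ls; mkdir -p pics; python3 - <<'E'
from cell import bot
import cv2
for n in("top","side"):
    im=bot.snapshot(n); cv2.imwrite(f"pics/{n}0.png",im[:,:,::-1])
    c=bot.get_calibration(n); print(n,c)
print(bot.get_state(),bot.hold_point_z)
E
```

```text
pics
top {'fx': 421.1711596057387, 'fy': 421.1711596057387, 'cx': 280.1253776354537, 'cy': 208.41780493324123, 'R': array([[ 0.02835003, -0.99936209,  0.02171848],
       [-0.98718582, -0.03140473, -0.15645417],
       [ 0.15703643, -0.01700469, -0.9874464 ]]), 't': array([-0.1609133 ,  0.50037848,  1.39759468])}
side {'fx': 413.79418826906385, 'fy': 413.79418826906385, 'cx': 285.15546491190605, 'cy': 213.14938692280091, 'R': array([[ 0.9536186 , -0.30100376, -0.00288076],
       [-0.13843459, -0.43004042, -0.8921329 ],
       [ 0.26729651,  0.85115332, -0.45176387]]), 't': array([-0.50016268,  0.08001489,  1.37801602])}
{'time_s': 0.1, 'joint_positions': array([-0.93077723,  0.50176239, -0.4268246 ,  1.55131754,  0.22078163,
        1.13826741, -0.21030136]), 'joint_velocities': array([-0.00024424, -0.0019362 ,  0.00044095, -0.00249469, -0.00043199,
        0.00265464,  0.00123478]), 'joint_torque': array([-1.22423755e-02, -5.67866421e+01, -5.83904117e+00, -2.79910898e+01,
       -6.90996205e-02,  2.40889052e-02,  2.02225641e-05]), 'position': array([0.23897177, 0.60382337, 0.22578997]), 'ee_rot': array([-3.13988952e+00, -9.75289660e-05,  2.76482217e+00]), 'force': array([ 0.32094099, -0.78471947,  0.23051557]), 'wrist_torque': array([ 0.00653937,  0.01419988, -0.02094766]), 'finger_force': 0.0, 'grip_width': 0.09168376672012059} -0.0188
```

View pics/top0.png

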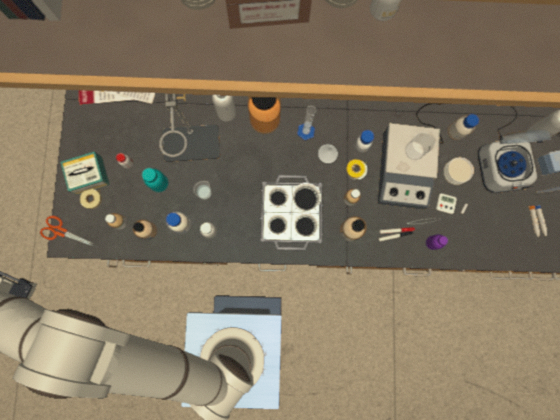

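View pics/side0.png

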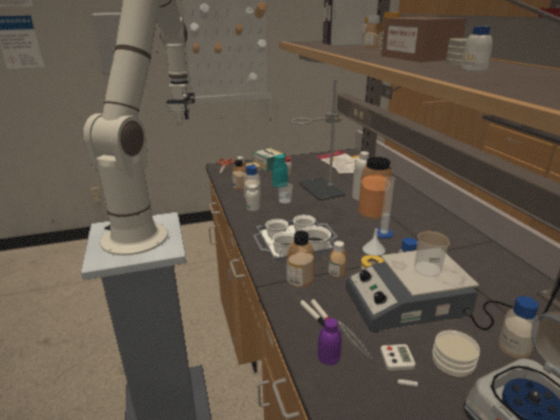

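```bash
python3 - <<'E'
import cv2,numpy as np
t=cv2.imread("pics/top0.png"); 
a=cv2.resize(t[170:255,90:390],None,fx=2.66,fy=2.66,interpolation=cv2.INTER_CUBIC)
s=cv2.imread("pics/side0.png"); b=cv2.resize(s[150:290,220:380],None,fx=2.6,fy=2.6,interpolation=cv2.INTER_CUBIC)
cv2.imwrite("pics/tc.png",a);cv2.imwrite("pics/sc.png",b)
E
```

```text
(no output)
```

View pics/tc.png

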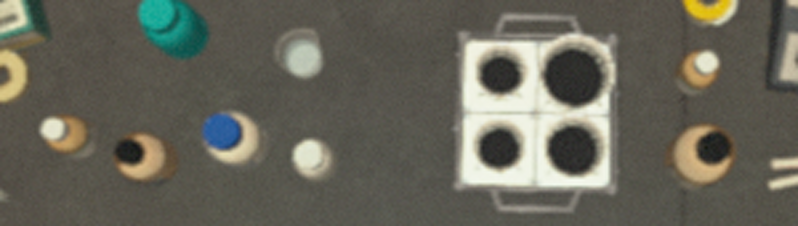

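View pics/sc.png

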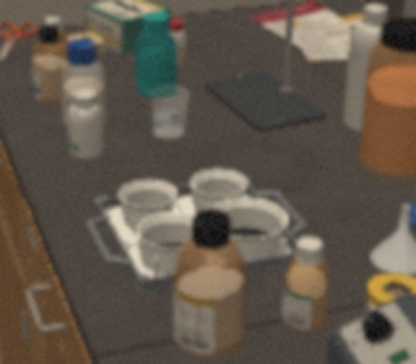

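Crop shows: small ambers (white caps) at top px (110,219) and (355,194). Medium (black cap) is at (138,227) and large at (357,226). The clear blue-capped bottle is at (174,219) and the white one at (207,229). Carrier: two small openings on the left, large far-right (305,198), medium near-right (305,226). The purple bottle (437,241) and turquoise bottle (153,178) are look-alikes and stay out of it.

```bash
cat > h.py <<'E'
import cv2,numpy as np
from cell import bot
def cast(n,u,v,z):
    c=bot.get_calibration(n);R=c["R"];o=-R.T@c["t"]
    d=R.T@np.array([(u-c["cx"])/c["fx"],(v-c["cy"])/c["fy"],1]);return o+d*(z-o[2])/d[2]
def proj(n,X):
    c=bot.get_calibration(n);p=c["R"]@np.asarray(X)+c["t"];return c["cx"]+c["fx"]*p[0]/p[2],c["cy"]+c["fy"]*p[1]/p[2]
def blob(im,u,v,r,f):
    """sub-pixel centroid, area, box of the masked blob nearest (u,v) within r px; 4x upsampled"""
    k=4;w=cv2.resize(im[v-r:v+r+1,u-r:u+r+1],None,fx=k,fy=k,interpolation=cv2.INTER_CUBIC)
    m=f(w.astype(int)).astype(np.uint8)
    n,l,s,c=cv2.connectedComponentsWithStats(m)
    i=1+min(range(n-1),key=lambda i:np.hypot(*(c[i+1]-k*r))-0.05*s[i+1,4]**.5*k if s[i+1,4]>60 else 1e9)
    cc=(c[i]+.5)/k-.5+[u-r,v-r];return cc,s[i,4]/k/k,s[i,2]/k,s[i,3]/k
dark=lambda T:(lambda w:w.max(2)<T)
white=lambda T:(lambda w:w.min(2)>T)
E
python3 - <<'E'
from h import *
im=cv2.imread("pics/top0.png")[:,:,::-1]
c=bot.get_calibration("top");print("cam",-c["R"].T@c["t"])
for n,u,v,r,f,z in [("s1",110,219,8,white(170),.094),("s2",355,194,8,white(170),.094),("med",138,227,9,dark(62),.113),("lar",357,226,9,dark(62),.142),("white",207,229,9,white(150),.09),
  ("rs_far",278,198,13,dark(110),.024),("rs_near",278,226,13,dark(110),.024),("rl",305,198,14,dark(110),.024),("rm",305,226,13,dark(110),.024)]:
    b=blob(im,u,v,r,f);p=cast("top",*b[0],z);print(n,b[0].round(1),"area",round(b[1]),b[2:],p.round(4))
print("clear",cast("top",174,219,.12),"mm/px at z.1",1000*(c["t"][2]-.1)/c["fx"])
E
```

```text
cam [ 0.27905516 -0.12133073  1.46183094]
s1 [109.3 218. ] area 43 (np.float64(7.75), np.float64(7.25)) [0.4475 0.4088 0.094 ]
s2 [355.2 193. ] area 42 (np.float64(7.75), np.float64(7.5)) [ 0.5564 -0.3927  0.094 ]
med [137.9 226.5] area 67 (np.float64(10.5), np.float64(8.5)) [0.4206 0.3086 0.113 ]
lar [358.1 225. ] area 97 (np.float64(11.75), np.float64(10.75)) [ 0.4437 -0.3923  0.142 ]
white [205.5 228.4] area 104 (np.float64(11.0), np.float64(12.75)) [0.4236 0.0966 0.09  ]
rs_far [277.7 197.6] area 166 (np.float64(15.0), np.float64(13.75)) [ 0.5455 -0.1365  0.024 ]
rs_near [277.2 225.2] area 175 (np.float64(15.0), np.float64(14.75)) [ 0.4489 -0.1377  0.024 ]
rl [305.3 198.4] area 374 (np.float64(22.75), np.float64(21.75)) [ 0.5456 -0.2326  0.024 ]
rm [305.  225.9] area 265 (np.float64(18.25), np.float64(18.25)) [ 0.4497 -0.2334  0.024 ]
clear [0.44743412 0.19367998 0.12      ] mm/px at z.1 3.080920083219892
```

>>> drive_tool([
  {"az":-0.188,"gripper":56},
  {"az":-0.188},
  {"dx":-52,"dy":-49},
  {"dx":-52,"dy":-49},
  {"dx":-52,"dy":-49},
  {"dx":-52,"dy":-49},
  {},
  {},
], squeeze=25)

```text
invalid input
```

>>> drive_tool([
  {"az":-0.188,"gripper":56},
  {"az":-0.188,"gripper":56},
  {"dx":-52,"dy":-49},
  {"dx":-52,"dy":-49},
  {"dx":-52,"dy":-49},
  {"dx":-52,"dy":-49},
  {"dx":0},
  {"dx":0},
], squeeze=25)

```text
invalid input
```

>>> drive_tool([
  {"dx":0,"dy":0,"dz":0,"ax":0,"ay":0,"az":-0.188,"gripper":56},
  {"dx":0,"dy":0,"dz":0,"ax":0,"ay":0,"az":-0.188,"gripper":56},
  {"dx":-52,"dy":-49,"dz":0,"ax":0,"ay":0,"az":0,"gripper":56},
  {"dx":-52,"dy":-49,"dz":0,"ax":0,"ay":0,"az":0,"gripper":56},
  {"dx":-52,"dy":-49,"dz":0,"ax":0,"ay":0,"az":0,"gripper":56},
  {"dx":-52,"dy":-49,"dz":0,"ax":0,"ay":0,"az":0,"gripper":56},
  {"dx":0,"dy":0,"dz":0,"ax":0,"ay":0,"az":0,"gripper":56},
], squeeze=25)

```text
time_s: 0.98
position: [0.4269, 0.4262, 0.2258]
ee_rot: [-3.138, 0.002, 3.128]
force: [-0.4, -0.7, 0.0]
grip_width: 0.0561
finger_force: 0.0
```

>>> drive_tool([
  {"dx":0,"dy":0,"dz":45,"ax":0,"ay":0,"az":0,"gripper":56},
  {"dx":0,"dy":0,"dz":40,"ax":0,"ay":0,"az":0,"gripper":56},
  {"dx":0,"dy":0,"dz":0,"ax":0,"ay":0,"az":0,"gripper":56},
  {"dx":0,"dy":0,"dz":0,"ax":0,"ay":0,"az":0,"gripper":56},
])

```text
time_s: 1.48
position: [0.4206, 0.4339, 0.1429]
ee_rot: [3.14, 0.0, 3.141]
force: [0.2, 0.2, -0.8]
grip_width: 0.0558
finger_force: 0.0
```

```bash
python3 - <<'E'
from h import *
s=bot.get_state();print(s["position"],s["ee_rot"])
im=bot.snapshot("side");cv2.imwrite("pics/a.png",cv2.resize(im[90:200,190:310,::-1],None,fx=4,fy=4,interpolation=cv2.INTER_CUBIC))
print([np.round((np.array(proj("side",p))-[190,90])*4) for p in [(.4475,.407,.101),(.4475,.407,.083),s["position"]]])
E
```

```text
[0.42060245 0.43391502 0.14289554] [3.14027640e+00 3.96319601e-04 3.14081644e+00]
[array([200., 265.]), array([201., 281.]), array([168., 223.])]
```

View pics/a.png

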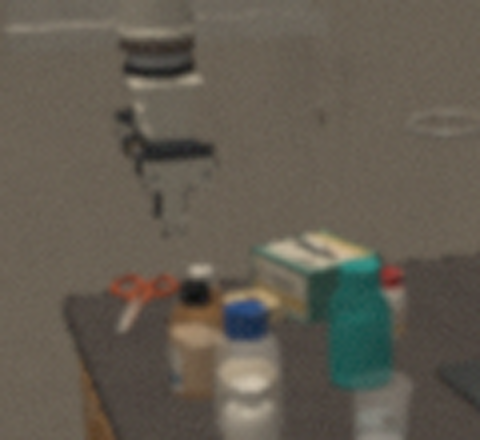

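The side crop puts the small bottle's white cap at crop px (201,270), where the projection predicts it. The fingers are above and short of it, so I correct and descend.

>>> drive_tool([
  {"dx":-27,"dy":-27,"dz":0,"ax":0,"ay":0,"az":0,"gripper":56},
  {"dx":0,"dy":0,"dz":0,"ax":0,"ay":0,"az":0,"gripper":56},
  {"dx":0,"dy":0,"dz":30,"ax":0,"ay":0,"az":0,"gripper":56},
  {"dx":0,"dy":0,"dz":20,"ax":0,"ay":0,"az":0,"gripper":56},
  {"dx":0,"dy":0,"dz":8,"ax":0,"ay":0,"az":0,"gripper":56},
  {"dx":0,"dy":0,"dz":0,"ax":0,"ay":0,"az":0,"gripper":56},
  {"dx":0,"dy":0,"dz":0,"ax":0,"ay":0,"az":0,"gripper":36},
  {"dx":0,"dy":0,"dz":0,"ax":0,"ay":0,"az":0,"gripper":20},
  {"dx":0,"dy":0,"dz":0,"ax":0,"ay":0,"az":0,"gripper":20},
  {"dx":0,"dy":0,"dz":0,"ax":0,"ay":0,"az":0,"gripper":20},
])

```text
time_s: 2.78
position: [0.4478, 0.4059, 0.0841]
ee_rot: [3.141, 0.0, 3.14]
force: [-0.4, 1.7, 0.7]
grip_width: 0.0288
finger_force: 23.4
```

>>> drive_tool([
  {"dx":0,"dy":0,"dz":-10,"ax":0,"ay":0,"az":0,"gripper":20},
  {"dx":0,"dy":0,"dz":-30,"ax":0,"ay":0,"az":0,"gripper":20},
  {"dx":0,"dy":0,"dz":-40,"ax":0,"ay":0,"az":0,"gripper":20},
  {"dx":0,"dy":0,"dz":-40,"ax":0,"ay":0,"az":0,"gripper":20},
  {"dx":0,"dy":0,"dz":-40,"ax":0,"ay":0,"az":0,"gripper":20},
  {"dx":0,"dy":-20,"dz":-20,"ax":0,"ay":0,"az":0,"gripper":20},
  {"dx":0,"dy":-40,"dz":0,"ax":0,"ay":0,"az":0,"gripper":20},
  {"dx":0,"dy":-40,"dz":0,"ax":0,"ay":0,"az":0,"gripper":20},
  {"dx":0,"dy":-40,"dz":0,"ax":0,"ay":0,"az":0,"gripper":20},
  {"dx":0,"dy":-40,"dz":0,"ax":0,"ay":0,"az":0,"gripper":20},
])

```text
time_s: 4.03
position: [0.447, 0.2241, 0.2642]
ee_rot: [-3.141, 0.0, 3.14]
force: [0.3, 1.3, -1.3]
grip_width: 0.0288
finger_force: 22.9
```

>>> drive_tool([
  {"dx":0,"dy":-40,"dz":0,"ax":0,"ay":0,"az":0,"gripper":20},
  {"dx":0,"dy":-40,"dz":0,"ax":0,"ay":0,"az":0,"gripper":20},
  {"dx":-10,"dy":-40,"dz":0,"ax":0,"ay":0,"az":0,"gripper":20},
  {"dx":-20,"dy":-40,"dz":0,"ax":0,"ay":0,"az":0,"gripper":20},
  {"dx":-20,"dy":-40,"dz":0,"ax":0,"ay":0,"az":0,"gripper":20},
  {"dx":-20,"dy":-40,"dz":0,"ax":0,"ay":0,"az":0,"gripper":20},
  {"dx":-15,"dy":-40,"dz":0,"ax":0,"ay":0,"az":0,"gripper":20},
  {"dx":-13,"dy":-40,"dz":0,"ax":0,"ay":0,"az":0,"gripper":20},
  {"dx":0,"dy":-30,"dz":0,"ax":0,"ay":0,"az":0,"gripper":20},
  {"dx":0,"dy":0,"dz":0,"ax":0,"ay":0,"az":0,"gripper":20},
])

```text
time_s: 5.28
position: [0.544, -0.1281, 0.2637]
ee_rot: [-3.14, -0.001, 3.135]
force: [0.1, -0.2, -1.6]
grip_width: 0.0287
finger_force: 22.9
```

>>> drive_tool([
  {"dx":-1,"dy":-9,"dz":30,"ax":0,"ay":0,"az":0,"gripper":20},
  {"dx":0,"dy":0,"dz":40,"ax":0,"ay":0,"az":0,"gripper":20},
  {"dx":0,"dy":0,"dz":40,"ax":0,"ay":0,"az":0,"gripper":20},
  {"dx":0,"dy":0,"dz":0,"ax":0,"ay":0,"az":0,"gripper":20},
  {"dx":0,"dy":0,"dz":0,"ax":0,"ay":0,"az":0,"gripper":20},
])

```text
time_s: 5.9
position: [0.5468, -0.133, 0.1552]
ee_rot: [3.142, 0.002, 3.141]
force: [0.3, -0.7, -0.8]
grip_width: 0.0287
finger_force: 22.9
```

```bash
cat >> h.py <<'E'
def look(name,tgt,u0=None):
    s=bot.get_state();print(s["position"].round(4))
    im=bot.snapshot("side");u,v=map(int,proj("side",tgt));y0,x0=v-65,u-50
    w=cv2.resize(im[y0:y0+110,x0:x0+110,::-1],None,fx=5,fy=5,interpolation=cv2.INTER_CUBIC)
    cv2.imwrite(f"pics/{name}.png",w)
    for k,z in(("floor",.01),("ringtop",.048)):
        print(k,((np.array(proj("side",(tgt[0],tgt[1],z)))-[x0,y0])*5).round())
    print("tcp",((np.array(proj("side",s["position"]))-[x0,y0])*5).round())
    for dz in(-.083,): print("bottom exp",((np.array(proj("side",s["position"]+[0,0,dz]))-[x0,y0])*5).round())
E
python3 -c "
from h import *
look('b',(.5455,-.1365,.048))"
```

```text
[ 0.5468 -0.133   0.1552]
floor [251. 376.]
ringtop [252. 326.]
tcp [255. 177.]
bottom exp [252. 291.]
```

View pics/b.png

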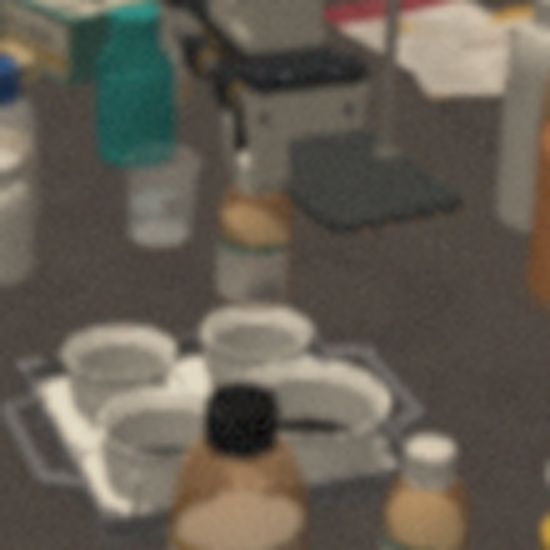

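Bottle hangs upright at crop (253,240), about 2 mm off the ring mouth (257,330). I shift it and lower.

>>> drive_tool([
  {"dx":-1,"dy":-3.5,"dz":15,"ax":0,"ay":0,"az":0,"gripper":20},
  {"dx":0,"dy":0,"dz":12,"ax":0,"ay":0,"az":0,"gripper":20},
  {"dx":0,"dy":0,"dz":10,"ax":0,"ay":0,"az":0,"gripper":20},
  {"dx":0,"dy":0,"dz":10,"ax":0,"ay":0,"az":0,"gripper":20},
  {"dx":0,"dy":0,"dz":8,"ax":0,"ay":0,"az":0,"gripper":20},
  {"dx":0,"dy":0,"dz":0,"ax":0,"ay":0,"az":0,"gripper":20},
  {"dx":0,"dy":0,"dz":0,"ax":0,"ay":0,"az":0,"gripper":20},
])

```text
time_s: 6.82
position: [0.547, -0.1371, 0.0989]
ee_rot: [-3.142, 0.0, 3.14]
force: [1.2, 0.4, -1.9]
grip_width: 0.0289
finger_force: 22.9
```

>>> drive_tool([
  {"dx":0,"dy":0,"dz":3,"ax":0,"ay":0,"az":0,"gripper":20},
  {"dx":0,"dy":0,"dz":1.5,"ax":0,"ay":0,"az":0,"gripper":20},
  {"dx":0,"dy":0,"dz":0.5,"ax":0,"ay":0,"az":0,"gripper":20},
  {"dx":0,"dy":0,"dz":0,"ax":0,"ay":0,"az":0,"gripper":20},
])

```text
time_s: 7.32
position: [0.547, -0.1371, 0.0941]
ee_rot: [-3.141, 0.001, 3.14]
force: [-0.8, -1.5, 1.6]
grip_width: 0.0292
finger_force: 23.5
```

>>> drive_tool([
  {"dx":0,"dy":0,"dz":0,"ax":0,"ay":0,"az":0,"gripper":34},
  {"dx":0,"dy":0,"dz":0,"ax":0,"ay":0,"az":0,"gripper":50},
  {"dx":0,"dy":0,"dz":0,"ax":0,"ay":0,"az":0,"gripper":50},
  {"dx":0,"dy":0,"dz":-20,"ax":0,"ay":0,"az":0,"gripper":50},
  {"dx":0,"dy":0,"dz":-40,"ax":0,"ay":0,"az":0,"gripper":56},
  {"dx":0,"dy":-30,"dz":-46,"ax":0,"ay":0,"az":0,"gripper":56},
  {"dx":-3,"dy":-45,"dz":0,"ax":0,"ay":0,"az":0,"gripper":56},
  {"dx":-3,"dy":-45,"dz":0,"ax":0,"ay":0,"az":0,"gripper":56},
  {"dx":-3,"dy":-45,"dz":0,"ax":0,"ay":0,"az":0,"gripper":56},
  {"dx":0,"dy":-45,"dz":0,"ax":0,"ay":0,"az":0,"gripper":56},
])

```text
time_s: 8.57
position: [0.5555, -0.3484, 0.1996]
ee_rot: [3.142, 0.0, 3.14]
force: [0.4, 0.2, -0.5]
grip_width: 0.0559
finger_force: 0.0
```

>>> drive_tool([
  {"dx":0,"dy":-44,"dz":0,"ax":0,"ay":0,"az":0,"gripper":56},
  {"dx":0,"dy":0,"dz":30,"ax":0,"ay":0,"az":0,"gripper":56},
  {"dx":0,"dy":0,"dz":25,"ax":0,"ay":0,"az":0,"gripper":56},
  {"dx":0,"dy":0,"dz":0,"ax":0,"ay":0,"az":0,"gripper":56},
  {"dx":0,"dy":0,"dz":0,"ax":0,"ay":0,"az":0,"gripper":56},
])

```text
time_s: 9.2
position: [0.5559, -0.3913, 0.1455]
ee_rot: [-3.141, 0.001, 3.14]
force: [0.2, -0.1, 0.6]
grip_width: 0.0562
finger_force: 0.0
```

```bash
python3 - <<'E'
from h import *
s=bot.get_state();print(s["position"].round(4))
t=bot.snapshot("top");sd=bot.snapshot("side")
cv2.imwrite("pics/c.png",np.hstack([cv2.resize(t[170:250,250:390,::-1],(560,320),interpolation=cv2.INTER_CUBIC)[:, :400],cv2.resize(sd[200:290,250:350,::-1],(356,320),interpolation=cv2.INTER_CUBIC)]))
sd0=cv2.imread("pics/side0.png")[:,:,::-1]
for n,f in(("s2cap in side",white(165)),): print(n,blob(sd0,338,247,9,f))
print([proj("side",(.556,-.3915,z)) for z in(.101,.092,.083)])
E
```

```text
[ 0.5559 -0.3913  0.1455]
s2cap in side (array([338.56690871, 243.24014523]), np.float64(15.0625), np.float64(6.75), np.float64(3.0))
[(np.float64(338.3683167302688), np.float64(242.45969947939656)), (np.float64(338.1897956766359), np.float64(245.24068578094838)), (np.float64(338.0125305067576), np.float64(248.00210802858786))]
```

View pics/c.png

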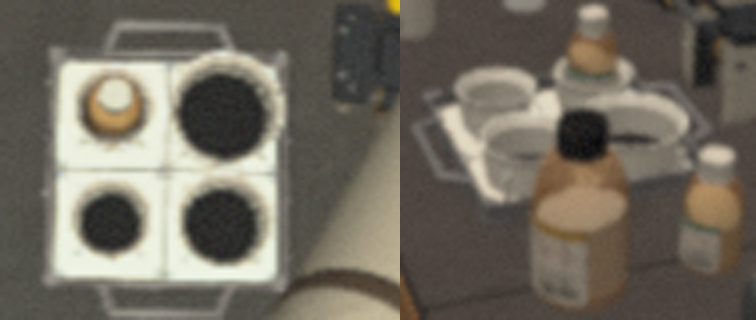

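Small bottle 1 is seated upright: cap at crop px (115,95), concentric in the far small ring. The second small cap's side position agrees with the prediction, so I descend.

>>> drive_tool([
  {"dx":0,"dy":0,"dz":25,"ax":0,"ay":0,"az":0,"gripper":56},
  {"dx":0,"dy":0,"dz":25,"ax":0,"ay":0,"az":0,"gripper":56},
  {"dx":0,"dy":0,"dz":11,"ax":0,"ay":0,"az":0,"gripper":56},
  {"dx":0,"dy":0,"dz":0,"ax":0,"ay":0,"az":0,"gripper":56},
  {"dx":0,"dy":0,"dz":0,"ax":0,"ay":0,"az":0,"gripper":36},
  {"dx":0,"dy":0,"dz":0,"ax":0,"ay":0,"az":0,"gripper":20},
  {"dx":0,"dy":0,"dz":0,"ax":0,"ay":0,"az":0,"gripper":20},
  {"dx":0,"dy":0,"dz":0,"ax":0,"ay":0,"az":0,"gripper":20},
])

```text
time_s: 10.3
position: [0.5557, -0.3914, 0.0842]
ee_rot: [-3.141, 0.001, 3.14]
force: [0.2, -0.2, 1.7]
grip_width: 0.0288
finger_force: 23.5
```

>>> drive_tool([
  {"dx":0,"dy":0,"dz":-10,"ax":0,"ay":0,"az":0,"gripper":20},
  {"dx":0,"dy":0,"dz":-30,"ax":0,"ay":0,"az":0,"gripper":20},
  {"dx":0,"dy":0,"dz":-40,"ax":0,"ay":0,"az":0,"gripper":20},
  {"dx":0,"dy":0,"dz":-40,"ax":0,"ay":0,"az":0,"gripper":20},
  {"dx":0,"dy":20,"dz":-40,"ax":0,"ay":0,"az":0,"gripper":20},
  {"dx":15,"dy":39,"dz":0,"ax":0,"ay":0,"az":0,"gripper":20},
  {"dx":15,"dy":39,"dz":0,"ax":0,"ay":0,"az":0,"gripper":20},
  {"dx":15,"dy":39,"dz":0,"ax":0,"ay":0,"az":0,"gripper":20},
  {"dx":15,"dy":39,"dz":0,"ax":0,"ay":0,"az":0,"gripper":20},
  {"dx":15,"dy":39,"dz":0,"ax":0,"ay":0,"az":0,"gripper":20},
])

```text
time_s: 11.55
position: [0.4798, -0.1746, 0.2441]
ee_rot: [-3.141, -0.0, 3.14]
force: [1.4, 0.1, -1.2]
grip_width: 0.0291
finger_force: 22.9
```

>>> drive_tool([
  {"dx":15,"dy":39,"dz":0,"ax":0,"ay":0,"az":0,"gripper":20},
  {"dx":15,"dy":0,"dz":0,"ax":0,"ay":0,"az":0,"gripper":20},
  {"dx":0,"dy":0,"dz":30,"ax":0,"ay":0,"az":0,"gripper":20},
  {"dx":0,"dy":0,"dz":40,"ax":0,"ay":0,"az":0,"gripper":20},
  {"dx":0,"dy":0,"dz":20,"ax":0,"ay":0,"az":0,"gripper":20},
  {"dx":0,"dy":0,"dz":0,"ax":0,"ay":0,"az":0,"gripper":20},
])

```text
time_s: 12.3
position: [0.4491, -0.1375, 0.1526]
ee_rot: [3.141, -0.004, 3.139]
force: [0.2, 0.0, -1.1]
grip_width: 0.0292
finger_force: 22.9
```

```bash
python3 -c "
from h import *
look('d',(.449,-.1375,.048))"
```

```text
[ 0.4491 -0.1375  0.1526]
floor [255. 378.]
ringtop [254. 328.]
tcp [252. 183.]
bottom exp [254. 299.]
```

View pics/d.png

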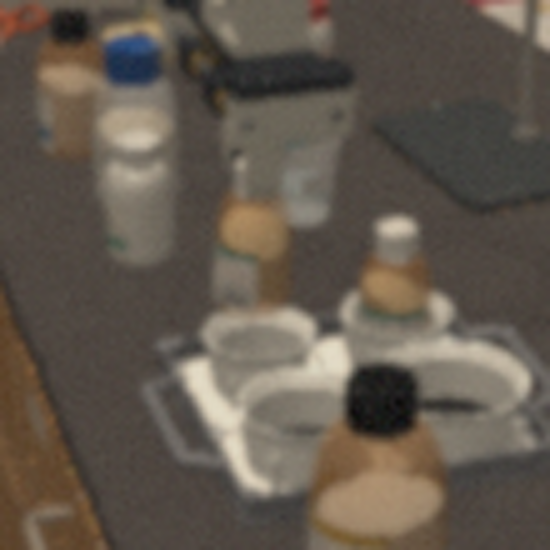

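Bottle is upright at crop (251,250) and the ring mouth is at (259,332). I nudge +2 mm in x and lower.

>>> drive_tool([
  {"dx":-2,"dy":0,"dz":14,"ax":0,"ay":0,"az":0,"gripper":20},
  {"dx":0,"dy":0,"dz":12,"ax":0,"ay":0,"az":0,"gripper":20},
  {"dx":0,"dy":0,"dz":10,"ax":0,"ay":0,"az":0,"gripper":20},
  {"dx":0,"dy":0,"dz":10,"ax":0,"ay":0,"az":0,"gripper":20},
  {"dx":0,"dy":0,"dz":8,"ax":0,"ay":0,"az":0,"gripper":20},
  {"dx":0,"dy":0,"dz":0,"ax":0,"ay":0,"az":0,"gripper":20},
  {"dx":0,"dy":0,"dz":0,"ax":0,"ay":0,"az":0,"gripper":20},
])

```text
time_s: 13.22
position: [0.453, -0.137, 0.0998]
ee_rot: [-3.142, 0.0, 3.14]
force: [1.0, -0.9, -1.3]
grip_width: 0.0292
finger_force: 22.9
```

>>> drive_tool([
  {"dx":1.5,"dy":0,"dz":3,"ax":0,"ay":0,"az":0,"gripper":20},
  {"dx":0,"dy":0,"dz":1.5,"ax":0,"ay":0,"az":0,"gripper":20},
  {"dx":0,"dy":0,"dz":1.5,"ax":0,"ay":0,"az":0,"gripper":20},
  {"dx":0,"dy":0,"dz":0,"ax":0,"ay":0,"az":0,"gripper":20},
])

```text
time_s: 13.72
position: [0.4519, -0.1371, 0.0945]
ee_rot: [-3.141, 0.001, 3.14]
force: [-1.9, -0.4, 5.3]
grip_width: 0.0292
finger_force: 24.2
```

>>> drive_tool([
  {"dx":0,"dy":0,"dz":0,"ax":0,"ay":0,"az":0,"gripper":34},
  {"dx":0,"dy":0,"dz":0,"ax":0,"ay":0,"az":0,"gripper":50},
  {"dx":0,"dy":0,"dz":0,"ax":0,"ay":0,"az":0,"gripper":50},
  {"dx":0,"dy":0,"dz":-20,"ax":0,"ay":0,"az":0,"gripper":50},
  {"dx":0,"dy":0,"dz":-40,"ax":0,"ay":0,"az":0,"gripper":56},
  {"dx":0,"dy":26,"dz":-46,"ax":0,"ay":0,"az":0,"gripper":60},
  {"dx":5,"dy":42,"dz":0,"ax":0,"ay":0,"az":0,"gripper":60},
  {"dx":5,"dy":42,"dz":0,"ax":0,"ay":0,"az":0,"gripper":60},
  {"dx":5,"dy":42,"dz":0,"ax":0,"ay":0,"az":0,"gripper":60},
  {"dx":5,"dy":42,"dz":0,"ax":0,"ay":0,"az":0,"gripper":60},
])

```text
time_s: 14.98
position: [0.4314, 0.0584, 0.1998]
ee_rot: [-3.142, 0.0, 3.14]
force: [0.1, 0.2, 0.2]
grip_width: 0.0599
finger_force: 0.0
```

>>> drive_tool([
  {"dx":5,"dy":42,"dz":0,"ax":0,"ay":0,"az":0,"gripper":60},
  {"dx":5,"dy":42,"dz":0,"ax":0,"ay":0,"az":0,"gripper":60},
  {"dx":1,"dy":42,"dz":0,"ax":0,"ay":0,"az":0,"gripper":60},
  {"dx":0,"dy":42,"dz":0,"ax":0,"ay":0,"az":0,"gripper":60},
  {"dx":0,"dy":42,"dz":0,"ax":0,"ay":0,"az":0,"gripper":60},
  {"dx":0,"dy":42,"dz":0,"ax":0,"ay":0,"az":0,"gripper":60},
  {"dx":0,"dy":0,"dz":0,"ax":0,"ay":0,"az":0,"gripper":60},
  {"dx":0,"dy":0,"dz":25,"ax":0,"ay":0,"az":0,"gripper":60},
  {"dx":0,"dy":0,"dz":10,"ax":0,"ay":0,"az":0,"gripper":60},
  {"dx":0,"dy":0,"dz":0,"ax":0,"ay":0,"az":0,"gripper":60},
])

```text
time_s: 16.23
position: [0.4206, 0.3079, 0.164]
ee_rot: [-3.14, -0.002, 3.139]
force: [-0.2, -0.1, -0.5]
grip_width: 0.0601
finger_force: 0.0
```

```bash
python3 - <<'E'
from h import *
sd0=cv2.imread("pics/side0.png")[:,:,::-1]
for n,P,h in(("med",(.4206,.3086),.111),("lar",(.4437,-.3923),.140)):
    u,v=proj("side",(*P,h));print(n,(u,v),blob(sd0,int(u+.5),int(v+.5),9,dark(60)))
t=bot.snapshot("top");sd=bot.snapshot("side")
cv2.imwrite("pics/e.png",np.hstack([cv2.resize(t[180:240,250:325,::-1],(400,320),interpolation=cv2.INTER_CUBIC),cv2.resize(sd[200:290,250:350,::-1],(356,320),interpolation=cv2.INTER_CUBIC)]))
print(cast("side",*blob(sd0,int(proj("side",(.4206,.3086,.111))[0]+.5),int(proj("side",(.4206,.3086,.111))[1]+.5),9,dark(60))[0],.111))
E
```

```text
med (np.float64(238.43423397048193), np.float64(162.1351655541793)) (array([238.24306723, 162.8644958 ]), np.float64(37.1875), np.float64(7.25), np.float64(6.0))
lar (np.float64(300.4501567282636), np.float64(236.63344558951692)) (array([300.96486742, 237.80643939]), np.float64(165.0), np.float64(14.75), np.float64(14.0))
[0.41806142 0.30023345 0.111     ]
```

View pics/e.png

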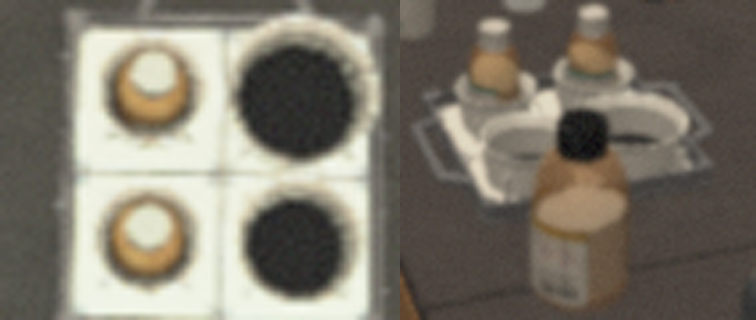

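Both small bottles stand upright and centred in the left rings (caps at (155,72) and (152,228)). The medium cap agrees in both views. Grasping it.

>>> drive_tool([
  {"dx":0,"dy":0,"dz":25,"ax":0,"ay":0,"az":0,"gripper":60},
  {"dx":0,"dy":0,"dz":25,"ax":0,"ay":0,"az":0,"gripper":60},
  {"dx":0,"dy":0,"dz":10,"ax":0,"ay":0,"az":0,"gripper":60},
  {"dx":0,"dy":0,"dz":0,"ax":0,"ay":0,"az":0,"gripper":60},
  {"dx":0,"dy":0,"dz":0,"ax":0,"ay":0,"az":0,"gripper":42},
  {"dx":0,"dy":0,"dz":0,"ax":0,"ay":0,"az":0,"gripper":24},
  {"dx":0,"dy":0,"dz":0,"ax":0,"ay":0,"az":0,"gripper":24},
  {"dx":0,"dy":0,"dz":0,"ax":0,"ay":0,"az":0,"gripper":24},
], squeeze=40)

```text
time_s: 17.32
position: [0.4214, 0.3088, 0.105]
ee_rot: [-3.141, 0.0, 3.14]
force: [0.2, -0.8, 1.3]
grip_width: 0.0328
finger_force: 37.0
```

>>> drive_tool([
  {"dx":0,"dy":0,"dz":-10,"ax":0,"ay":0,"az":0,"gripper":24},
  {"dx":0,"dy":0,"dz":-30,"ax":0,"ay":0,"az":0,"gripper":24},
  {"dx":0,"dy":0,"dz":-40,"ax":0,"ay":0,"az":0,"gripper":24},
  {"dx":0,"dy":0,"dz":-40,"ax":0,"ay":0,"az":0,"gripper":24},
  {"dx":0,"dy":0,"dz":-40,"ax":0,"ay":0,"az":0,"gripper":24},
  {"dx":-10,"dy":-20,"dz":0,"ax":0,"ay":0,"az":0,"gripper":24},
  {"dx":-10,"dy":-40,"dz":0,"ax":0,"ay":0,"az":0,"gripper":24},
  {"dx":-10,"dy":-42,"dz":0,"ax":0,"ay":0,"az":0,"gripper":24},
  {"dx":0,"dy":-42,"dz":0,"ax":0,"ay":0,"az":0,"gripper":24},
  {"dx":0,"dy":-42,"dz":0,"ax":0,"ay":0,"az":0,"gripper":24},
])

```text
time_s: 18.58
position: [0.4501, 0.1219, 0.2649]
ee_rot: [3.141, -0.0, 3.14]
force: [-0.2, -0.3, -3.0]
grip_width: 0.033
finger_force: 36.1
```

>>> drive_tool([
  {"dx":0,"dy":-42,"dz":0,"ax":0,"ay":0,"az":0,"gripper":24},
  {"dx":0,"dy":-42,"dz":0,"ax":0,"ay":0,"az":0,"gripper":24},
  {"dx":0,"dy":-42,"dz":0,"ax":0,"ay":0,"az":0,"gripper":24},
  {"dx":0,"dy":-42,"dz":0,"ax":0,"ay":0,"az":0,"gripper":24},
  {"dx":0,"dy":-42,"dz":0,"ax":0,"ay":0,"az":0,"gripper":24},
  {"dx":0,"dy":-42,"dz":0,"ax":0,"ay":0,"az":0,"gripper":24},
  {"dx":0,"dy":-42,"dz":0,"ax":0,"ay":0,"az":0,"gripper":24},
  {"dx":0,"dy":-40,"dz":0,"ax":0,"ay":0,"az":0,"gripper":24},
  {"dx":0,"dy":-22,"dz":0,"ax":0,"ay":0,"az":0,"gripper":24},
  {"dx":0,"dy":0,"dz":0,"ax":0,"ay":0,"az":0,"gripper":24},
])

```text
time_s: 19.82
position: [0.4494, -0.2344, 0.2647]
ee_rot: [3.141, -0.0, 3.137]
force: [0.3, 0.8, -2.8]
grip_width: 0.0327
finger_force: 36.1
```

>>> drive_tool([
  {"dx":-1.5,"dy":1,"dz":30,"ax":0,"ay":0,"az":0,"gripper":24},
  {"dx":0,"dy":0,"dz":40,"ax":0,"ay":0,"az":0,"gripper":24},
  {"dx":0,"dy":0,"dz":22,"ax":0,"ay":0,"az":0,"gripper":24},
  {"dx":0,"dy":0,"dz":0,"ax":0,"ay":0,"az":0,"gripper":24},
  {"dx":0,"dy":0,"dz":0,"ax":0,"ay":0,"az":0,"gripper":24},
])

```text
time_s: 20.45
position: [0.4525, -0.2313, 0.1738]
ee_rot: [-3.141, 0.001, 3.141]
force: [-0.1, -0.8, -3.3]
grip_width: 0.0331
finger_force: 36.1
```

```bash
sed -i 's/-.083,)/-.105,)/' h.py; python3 -c "
from h import *
look('f',(.4497,-.2334,.048))"
```

```text
[ 0.4525 -0.2313  0.1738]
floor [254. 380.]
ringtop [254. 328.]
tcp [257. 141.]
bottom exp [257. 296.]
```

View pics/f.png

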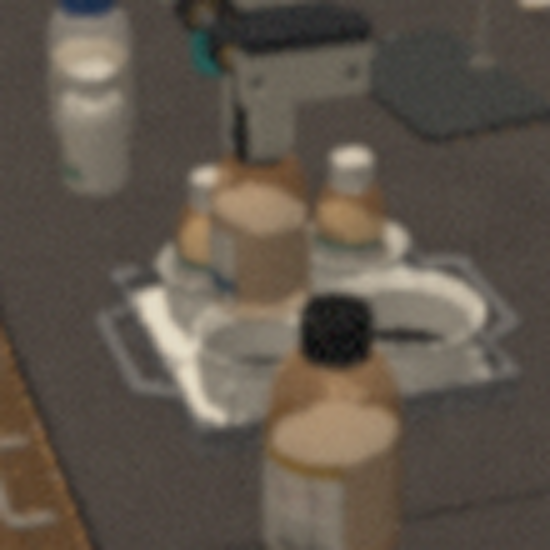

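Medium bottle hangs upright at crop (260,255), over the ring mouth (~(260,330)). Lowering.

>>> drive_tool([
  {"dx":0.5,"dy":-1.5,"dz":14,"ax":0,"ay":0,"az":0,"gripper":24},
  {"dx":0,"dy":0,"dz":12,"ax":0,"ay":0,"az":0,"gripper":24},
  {"dx":0,"dy":0,"dz":10,"ax":0,"ay":0,"az":0,"gripper":24},
  {"dx":0,"dy":0,"dz":10,"ax":0,"ay":0,"az":0,"gripper":24},
  {"dx":0,"dy":0,"dz":7,"ax":0,"ay":0,"az":0,"gripper":24},
  {"dx":0,"dy":0,"dz":0,"ax":0,"ay":0,"az":0,"gripper":24},
  {"dx":0,"dy":0,"dz":0,"ax":0,"ay":0,"az":0,"gripper":24},
])

```text
time_s: 21.38
position: [0.4514, -0.2335, 0.1199]
ee_rot: [-3.141, 0.0, 3.14]
force: [0.2, -0.1, -2.4]
grip_width: 0.0328
finger_force: 36.1
```

>>> drive_tool([
  {"dx":0,"dy":0,"dz":2.5,"ax":0,"ay":0,"az":0,"gripper":24},
  {"dx":0,"dy":0,"dz":1.5,"ax":0,"ay":0,"az":0,"gripper":24},
  {"dx":0,"dy":0,"dz":1,"ax":0,"ay":0,"az":0,"gripper":24},
  {"dx":0,"dy":0,"dz":0,"ax":0,"ay":0,"az":0,"gripper":24},
])

```text
time_s: 21.88
position: [0.4517, -0.2335, 0.1151]
ee_rot: [-3.141, 0.001, 3.14]
force: [1.3, 0.9, 0.2]
grip_width: 0.0329
finger_force: 36.8
```

>>> drive_tool([
  {"dx":0,"dy":0,"dz":0.5,"ax":0,"ay":0,"az":0,"gripper":24},
  {"dx":0,"dy":0,"dz":0,"ax":0,"ay":0,"az":0,"gripper":38},
  {"dx":0,"dy":0,"dz":0,"ax":0,"ay":0,"az":0,"gripper":54},
  {"dx":0,"dy":0,"dz":0,"ax":0,"ay":0,"az":0,"gripper":54},
  {"dx":0,"dy":0,"dz":-20,"ax":0,"ay":0,"az":0,"gripper":54},
  {"dx":0,"dy":0,"dz":-40,"ax":0,"ay":0,"az":0,"gripper":60},
  {"dx":0,"dy":0,"dz":-45,"ax":0,"ay":0,"az":0,"gripper":68},
  {"dx":2,"dy":-40,"dz":0,"ax":0,"ay":0,"az":0,"gripper":68},
  {"dx":2,"dy":-40,"dz":0,"ax":0,"ay":0,"az":0,"gripper":68},
  {"dx":2,"dy":-40,"dz":0,"ax":0,"ay":0,"az":0,"gripper":68},
])

```text
time_s: 23.12
position: [0.4445, -0.3546, 0.2192]
ee_rot: [-3.141, -0.0, 3.14]
force: [0.9, 0.0, -0.3]
grip_width: 0.0681
finger_force: 0.0
```

>>> drive_tool([
  {"dx":1,"dy":-39,"dz":0,"ax":0,"ay":0,"az":0,"gripper":68},
  {"dx":0,"dy":0,"dz":0,"ax":0,"ay":0,"az":0,"gripper":68},
  {"dx":0,"dy":0,"dz":35,"ax":0,"ay":0,"az":0,"gripper":68},
  {"dx":0,"dy":0,"dz":35,"ax":0,"ay":0,"az":0,"gripper":68},
  {"dx":0,"dy":0,"dz":15,"ax":0,"ay":0,"az":0,"gripper":68},
  {"dx":0,"dy":0,"dz":0,"ax":0,"ay":0,"az":0,"gripper":68},
  {"dx":0,"dy":0,"dz":0,"ax":0,"ay":0,"az":0,"gripper":68},
])

```text
time_s: 24.0
position: [0.4447, -0.3928, 0.1355]
ee_rot: [-3.14, 0.002, 3.14]
force: [1.2, 0.3, -0.3]
grip_width: 0.0679
finger_force: 0.0
```

>>> drive_tool([
  {"dx":0,"dy":0,"dz":4,"ax":0,"ay":0,"az":0,"gripper":68},
  {"dx":0,"dy":0,"dz":0,"ax":0,"ay":0,"az":0,"gripper":50},
  {"dx":0,"dy":0,"dz":0,"ax":0,"ay":0,"az":0,"gripper":32},
  {"dx":0,"dy":0,"dz":0,"ax":0,"ay":0,"az":0,"gripper":32},
  {"dx":0,"dy":0,"dz":0,"ax":0,"ay":0,"az":0,"gripper":32},
  {"dx":0,"dy":0,"dz":-5,"ax":0,"ay":0,"az":0,"gripper":32},
  {"dx":0,"dy":0,"dz":0,"ax":0,"ay":0,"az":0,"gripper":32},
], squeeze=58)

```text
time_s: 24.88
position: [0.4432, -0.3924, 0.1347]
ee_rot: [3.141, -0.001, 3.14]
force: [-0.2, -0.4, -6.2]
grip_width: 0.0405
finger_force: 51.6
```

>>> drive_tool([
  {"dx":0,"dy":0,"dz":-25,"ax":0,"ay":0,"az":0,"gripper":32},
  {"dx":0,"dy":0,"dz":-35,"ax":0,"ay":0,"az":0,"gripper":32},
  {"dx":-10,"dy":0,"dz":-35,"ax":0,"ay":0,"az":0,"gripper":32},
  {"dx":-25,"dy":15,"dz":-20,"ax":0,"ay":0,"az":0,"gripper":32},
  {"dx":-30,"dy":30,"dz":0,"ax":0,"ay":0,"az":0,"gripper":32},
  {"dx":-25,"dy":35,"dz":0,"ax":0,"ay":0,"az":0,"gripper":32},
  {"dx":-13,"dy":35,"dz":0,"ax":0,"ay":0,"az":0,"gripper":32},
  {"dx":0,"dy":30,"dz":0,"ax":0,"ay":0,"az":0,"gripper":32},
  {"dx":0,"dy":14,"dz":0,"ax":0,"ay":0,"az":0,"gripper":32},
  {"dx":0,"dy":0,"dz":0,"ax":0,"ay":0,"az":0,"gripper":32},
])

```text
time_s: 26.12
position: [0.5468, -0.233, 0.2499]
ee_rot: [3.141, -0.001, 3.141]
force: [-0.2, -0.3, -6.8]
grip_width: 0.041
finger_force: 51.6
```

>>> drive_tool([
  {"dx":0,"dy":0,"dz":25,"ax":0,"ay":0,"az":0,"gripper":32},
  {"dx":0,"dy":0,"dz":25,"ax":0,"ay":0,"az":0,"gripper":32},
  {"dx":0,"dy":0,"dz":0,"ax":0,"ay":0,"az":0,"gripper":32},
  {"dx":0,"dy":0,"dz":0,"ax":0,"ay":0,"az":0,"gripper":32},
])

```text
time_s: 26.62
position: [0.5473, -0.2353, 0.201]
ee_rot: [-3.141, 0.001, 3.138]
force: [-0.2, 0.2, -6.1]
grip_width: 0.0408
finger_force: 51.7
```

```bash
sed -i 's/-.105,)/-.131,)/' h.py; python3 -c "
from h import *
look('g',(.5456,-.2326,.048))"
```

```text
[ 0.5473 -0.2353  0.201 ]
floor [252. 380.]
ringtop [254. 329.]
tcp [265. 107.]
bottom exp [259. 300.]
```

View pics/g.png

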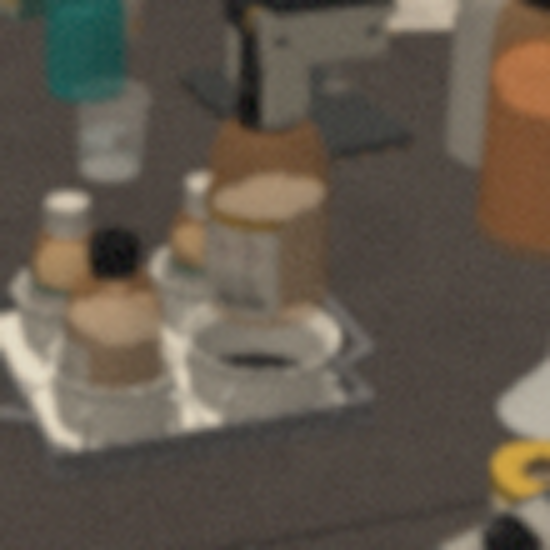

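Large bottle is upright at crop (265,250), over the ring mouth (265,345). Medium is seated in its ring at (115,310). Lowering the large one.

>>> drive_tool([
  {"dx":0,"dy":2,"dz":14,"ax":0,"ay":0,"az":0,"gripper":32},
  {"dx":0,"dy":0,"dz":12,"ax":0,"ay":0,"az":0,"gripper":32},
  {"dx":0,"dy":0,"dz":10,"ax":0,"ay":0,"az":0,"gripper":32},
  {"dx":0,"dy":0,"dz":10,"ax":0,"ay":0,"az":0,"gripper":32},
  {"dx":0,"dy":0,"dz":7,"ax":0,"ay":0,"az":0,"gripper":32},
  {"dx":0,"dy":0,"dz":0,"ax":0,"ay":0,"az":0,"gripper":32},
  {"dx":0,"dy":0,"dz":0,"ax":0,"ay":0,"az":0,"gripper":32},
])

```text
time_s: 27.55
position: [0.5474, -0.2317, 0.1475]
ee_rot: [-3.141, 0.001, 3.14]
force: [-0.4, -0.7, -6.8]
grip_width: 0.0409
finger_force: 51.6
```

>>> drive_tool([
  {"dx":0,"dy":0,"dz":3,"ax":0,"ay":0,"az":0,"gripper":32},
  {"dx":0,"dy":0,"dz":2,"ax":0,"ay":0,"az":0,"gripper":32},
  {"dx":0,"dy":0,"dz":1,"ax":0,"ay":0,"az":0,"gripper":32},
  {"dx":0,"dy":0,"dz":0,"ax":0,"ay":0,"az":0,"gripper":32},
])

```text
time_s: 28.05
position: [0.547, -0.2316, 0.1411]
ee_rot: [3.141, -0.0, 3.14]
force: [-0.0, -1.0, -7.1]
grip_width: 0.0406
finger_force: 51.6
```

Still hanging; a little more.

>>> drive_tool([
  {"dx":0,"dy":0,"dz":1,"ax":0,"ay":0,"az":0,"gripper":32},
  {"dx":0,"dy":0,"dz":1,"ax":0,"ay":0,"az":0,"gripper":32},
  {"dx":0,"dy":0,"dz":0,"ax":0,"ay":0,"az":0,"gripper":32},
])

```text
time_s: 28.42
position: [0.5482, -0.2318, 0.1401]
ee_rot: [-3.141, 0.002, 3.14]
force: [0.9, -0.0, -1.5]
grip_width: 0.0412
finger_force: 52.7
```

>>> drive_tool([
  {"dx":0,"dy":0,"dz":0.5,"ax":0,"ay":0,"az":0,"gripper":32},
  {"dx":0,"dy":0,"dz":0,"ax":0,"ay":0,"az":0,"gripper":45},
  {"dx":0,"dy":0,"dz":0,"ax":0,"ay":0,"az":0,"gripper":62},
  {"dx":0,"dy":0,"dz":0,"ax":0,"ay":0,"az":0,"gripper":62},
  {"dx":0,"dy":0,"dz":-20,"ax":0,"ay":0,"az":0,"gripper":62},
  {"dx":0,"dy":0,"dz":-40,"ax":0,"ay":0,"az":0,"gripper":62},
  {"dx":0,"dy":0,"dz":-45,"ax":0,"ay":0,"az":0,"gripper":62},
  {"dx":0,"dy":-40,"dz":0,"ax":0,"ay":0,"az":0,"gripper":62},
  {"dx":0,"dy":-40,"dz":0,"ax":0,"ay":0,"az":0,"gripper":62},
  {"dx":0,"dy":-40,"dz":0,"ax":0,"ay":0,"az":0,"gripper":62},
])

```text
time_s: 29.68
position: [0.5464, -0.3526, 0.2434]
ee_rot: [3.141, -0.001, 3.14]
force: [0.6, 0.6, 0.1]
grip_width: 0.0624
finger_force: 0.0
```

>>> drive_tool([
  {"dx":0,"dy":-40,"dz":0,"ax":0,"ay":0,"az":0,"gripper":62},
  {"dx":0,"dy":0,"dz":0,"ax":0,"ay":0,"az":0,"gripper":62},
  {"dx":0,"dy":0,"dz":0,"ax":0,"ay":0,"az":0,"gripper":62},
])

```text
time_s: 30.05
position: [0.5466, -0.3906, 0.2429]
ee_rot: [3.14, -0.001, 3.14]
force: [-0.8, 1.1, -0.7]
grip_width: 0.0622
finger_force: 0.0
```

```bash
python3 - <<'E'
from h import *
t=bot.snapshot("top");sd=bot.snapshot("side")
cv2.imwrite("pics/z.png",np.hstack([cv2.resize(t[170:250,140:330,::-1],None,fx=2.2,fy=2.2*1.5,interpolation=cv2.INTER_CUBIC),cv2.resize(sd[190:270,235:335,::-1],(330,264),interpolation=cv2.INTER_CUBIC)]))
for n,a,z,f in(("large",(.547,-.232),.152,dark(62)),("med",(.4515,-.2335),.121,dark(62)),("s far",(.547,-.137),.107,white(175)),("s near",(.452,-.137),.107,white(175))):
    u,v=proj("top",(*a,z));b=blob(t,round(u),round(v),8,f);print(n,b[0].round(1),cast("top",*b[0],z).round(4))
E
```

```text
large [308.5 190.4] [ 0.548  -0.2323  0.152 ]
med [307.4 222. ] [ 0.4508 -0.2334  0.121 ]
s far [278.3 193.1] [ 0.5451 -0.1372  0.107 ]
s near [277.4 222. ] [ 0.4497 -0.1371  0.107 ]
```

View pics/z.png

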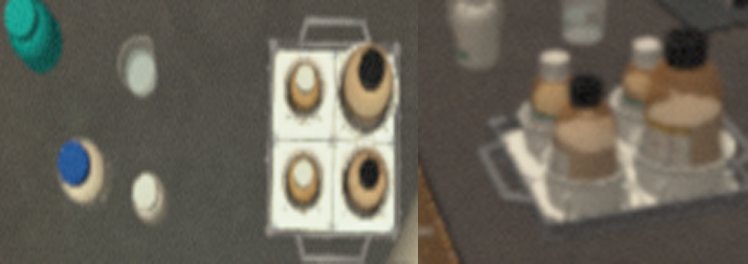

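All four are upright, seated and within about 3 mm of their ring centres. The white and clear bottles are unmoved. Handing in.

```bash
python3 -c "
from cell import bot
print(bot.hand_in())"
```

```text
the job is handed in; nothing more can be done
None
```

I stood all four amber bottles upright in the openings for their sizes, left the white and clear bottles where they were, and handed the job in at about 30 s; the hand-in returned no verdict.

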